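Set the jar mill's speed and start the run

TASK

Start the milling run on the jar mill: with a fingertip against the side of its speed lever (no gripping), push the lever round, counting the clicks, to speed 5, then press the flat round start button all the way down and let it come back up. Speed 0 is the lever's nine o'clock stop as seen from the robot, each click clockwise is one speed higher, and 6 is the three o'clock stop. Do not start the mill at any other speed, do not press the mushroom stop button, and leave the jars, cups and other loose things standing where they are.

Things in the scene. Friction and masses are not known exactly. Their poses are not given: they have to be found in the camera images.
- mill: Jar mill, fixed: grey drive housing 260 (x) x 240 (y) x 150 mm high, controls on its level top, roller bed reaching 440 mm from it to -y. Origin: under the housing's centre, on the table. x points away from the operator (robot), y to the operator's left, z up; turned up to 0.22 rad. On top, in mill x, y (mm): selector axis (35, 0), start button (-82, 48), stop button (-82, -48).
- dial_axis (a point): Point where the selector's vertical turning axis meets the top plate; axes as the mill. Round it a flat white scale disc, 78 mm radius, with seven black ticks 30 degrees apart, speeds 0 (short tick) to 6 (long). Black hub on the axis: 40 mm diameter, 28 mm high, its middle boss (26 mm diameter) 34 mm.
- selector (a joint): Lever angle, rad: 0 = along the mill's +y (nine o'clock, speed 0), growing clockwise from above; 1.571 = along +x (speed 3); 3.142 = along -y (speed 6). Sprung detents every 0.524 rad; speed 5 is 2.618. 3 to 4 N at the lever leaves a detent; past half-way the lever snaps ahead of the finger into the next and stays. It starts in detent 0, 1, 2 or 3.
- lever_tip (a point): Point on the selector's one lever, 45 mm from the axis, on its centre line, half-way up (22 mm above the top plate). Lever: black bar 12 mm wide, ending 52 mm from the axis, underside 10 mm and top 34 mm above the plate, white line on top. The point turns with it: y outward along the lever, x the way it moves when turned clockwise, z up.
- start_top (a point): Centre of the top face of the start button: flat black round cap of 34 mm diameter, its top 14 mm above the plate, in a steel ring of 46 mm diameter and 6 mm height; the left one of the two buttons as seen from the robot.
- start (a joint): How far the start button is pressed, m: 0 up, 0.006 fully down. Sprung: starts to move at 1.5 N, fully down at 5 N, comes back by itself.
- stop_top (a point): Centre of the top of the stop button: a black mushroom head of 42 mm diameter, its top 32 mm above the plate, right of the start button. Not to be pressed.
- stop (a joint): How far the stop button is pressed, m: 0 up, 0.006 fully down (7 N).
- jar_near: White porcelain milling jar, 110 mm diameter, 130 mm body, lying loose on the rollers nearest the housing, its axis along the mill's y, 147 mm above the table, its top at 202 mm. Origin at its centre. To be left alone.
- jar_far: A second, equal jar farther along the rollers. Origin at its centre. To be left alone.
- cup_mill: Loose fired sample cup, 54 mm diameter, 50 mm high, standing on the far right corner of the mill's top plate. Origin: centre of its underside. To be left alone.
- cup_0: Loose sample cup, 54 mm diameter, 50 mm high, on the ware board left of the mill. Origin: centre of its underside. To be left alone.
- cup_1: Another such cup on the ware board. To be left alone.
- cup_2: Another such cup on the ware board. To be left alone.
- stain_jar: Loose screw-top jar, 64 mm diameter, 85 mm high, on the table just behind the mill's housing. Origin: centre of its underside. To be left alone.
- palette_knife: Loose flat-bladed palette knife lying on the table in front of the roller bed. To be left alone.

How it is judged:
By the outcome, as a careful person would: the job done as asked, in the order asked, and still so for the second after the job is handed in, with the robot touching nothing.
It also fails if it takes over 58 s, if anything falls off the work surface, if the arm or the gripper's body presses on something with over 40 N, if the wrist force passes 120 N, or if a joint passes its speed limit or range.

ROBOT

A 7-joint arm with a two-finger parallel gripper is mounted at the origin on the work surface. World frame = base frame: x ahead of the robot, y to its left, z up, the work surface at z = 0. Lengths are in m, angles in rad, forces in N, time in s.
With the tool pointing down it reaches from about 0.425 to 0.875 m from the base axis. Payload 8.4 kg.
Tool frame: the origin (TCP) lies on the centre line of the jaws, within the pads' length; the fingertips stand bot.tip_reach ahead of it and the grasp point (between the pads) lies 6 mm ahead of it (bot.tip_reach is the distance from the TCP to the fingertips, in m); z points along the fingers, y is the direction in which the jaws open and shut (so a half turn about z gives the same grasp; the last joint's range is limited). The gripper opens to 87 mm and grips with 3 to 60 N. Pads are 19 mm wide; open, the fingers measure 117 mm over their backs; the gripper's body (75 mm by 190 mm) begins 51 mm behind the grasp point.
Start: joints at [1.131, 0.333, 0.04, 1.465, -0.013, 1.343, -0.059], TCP at [0.217, -0.613, 0.248] pointing down, gripper open.
Joint ranges: [-2.58, 2.58], [-0.38, 2.09], [-1.3, 1.39], [0.25, 2.4], [-1.5, 4.64], [0.08, 2.09], [-2.65, 2.65]. Speed limits (rad/s): [2.22, 2.22, 2.79, 2.79, 3.14, 3.14, 3.14].

INTERFACE

Orientations are given as a unit quaternion [w, x, y, z].
In Python, from cell import bot, camera, close_job gives the robot as it stands.
- The arm moves only by the tool carry_out, never from a script. Its argument "steps" is a list of rows, each a list of 6 numbers: the shift along the tool's x, y, z in m, then the turn, a rotation vector about the tool's x, y, z in rad. A call has 1 to 5 rows; each row shifts and turns the pose as measured when the row begins, along the tool's axes as they then stand; what a row does not reach is not made up. A row lasts 1/12 s, in which the tool goes at most 41.7 mm and 7.16 degrees, less where a joint would pass 70% of its speed; a pose out of reach is approached as far as the arm can. A call with a gripper value outside its range is refused whole. "fingers" is the gripper command: -1 is shut, 1 is fully open, values between are in proportion, set as the call begins (left out, the last holds). The fingers move at their own pace and stop on an object; "grip_force" is the grip in N (left out, the last holds). Time passes only in rows, so rows that do not move let the fingers close. It gives the time, the measured TCP pose, the force and the opening at its end, in the units of the state.
- bot.observe(): the state, without advancing time (a new reading comes with each control period).
- camera(name): name is "scene" or "side" or "wrist"; returns a dict with "pixels" (400x640x3 uint8, red, green, blue), "vertical_fov" (degrees; the focal length in pixels is half the picture's height over the tangent of half this angle, whatever the lens; pixels are square), "cx", "cy" (the principal point, pixels), "k1" (the pictures are not rectified: a ray, as slopes to the right and down, at radius r is drawn at 1 + k1 r^2 times it, then the intrinsics apply), "rvec" (rotation vector, rad) and "tvec" (3), from world to camera coordinates, as OpenCV has them. Camera axes: x right, y down, z forward; pixel columns grow to the right and rows downward; lengths in m; the calibration is good to about 2 mm. A picture is of the moment at which its call begins. There is no depth.
- close_job(): hands the job in, once; it reports no verdict.
The state is a dict: "clock": time; "q": joint angles; "joint_velocities": joint speeds; "joint_efforts": joint torques, N m; "position": TCP position; "tool_rot": TCP orientation; "force": force on the tool from outside, world axes, zero at the start; "torque": the same for the moment, N m; "grip_width": opening from 0.0 (shut) to 1.0 (fully open).
Only numpy, scipy, OpenCV 4.12 (cv2) and the standard library are available. Lean on these libraries where they do the work, as an engineer would, in place of code of your own. Each camera call takes 0.05 s, during which the arm holds its last target.

## Working session

There is one attempt and no reset: what is moved stays moved. The work goes in short steps, Python scripts to look and compute and a tool call to move; the robot and the scene stay as the last step left them, time stands still between calls to the robot, and variables do not carry over. Pictures are saved under pics/ and viewed, and the job is handed in when it is done.

Besides the shell and the picture viewer there is one more tool, called after ">>>" in YAML: its name, and indented under it one key for each argument. carry_out: Moves the arm, as the interface text tells. Its arguments: {"type":"object","properties":{"steps":{"type":"array"},"fingers":{"type":"number"},"grip_force":{"type":"number"}},"required":["steps"]}

```bash
mkdir -p pics; ls
python3 - <<'E'
from cell import bot,camera
import cv2
s=bot.observe()
print(s['clock'],s['position'],s['tool_rot'],s['force'],s['grip_width'],bot.tip_reach)
for n in ['scene','side','wrist']:
    c=camera(n); cv2.imwrite(f'pics/{n}0.png',c['pixels'][:,:,::-1])
    print(n,{k:v for k,v in c.items() if k!='pixels'})
E
```

```text
pics
0.0 [ 0.21709782 -0.61221751  0.24666237] [-7.90158728e-04  9.85517216e-01  1.69573449e-01 -1.94925527e-04] [ 0.52668546 -0.04890671  0.22836044] 0.9993699255687422 0.025
scene {'vertical_fov': 50.58531248160226, 'cx': 316.7867119273263, 'cy': 201.37042462718935, 'k1': -0.035641578785178235, 'rvec': array([ 1.79457227,  1.87100375, -0.63668325]), 'tvec': array([-0.08813454, -0.33115999,  1.75670881])}
side {'vertical_fov': 48.17119109782186, 'cx': 311.80457866061346, 'cy': 198.48229648846961, 'k1': -0.1296019506929293, 'rvec': array([ 0.10151515, -2.89932556,  1.18955505]), 'tvec': array([0.53147468, 0.02763664, 1.60003034])}
wrist {'vertical_fov': 67.79138625936099, 'cx': 321.7098832884406, 'cy': 196.52756432674423, 'k1': -0.03544683449543641, 'rvec': array([-2.36274966,  1.66879238,  0.24913152]), 'tvec': array([-0.64988248, -0.03645192,  0.39228844])}
```

View pics/scene0.png

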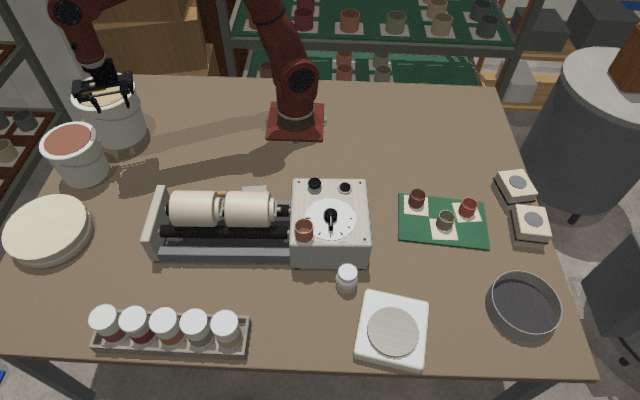

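View pics/side0.png

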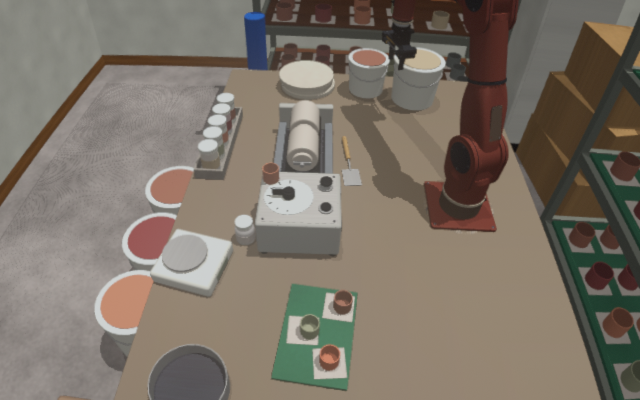

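View pics/wrist0.png

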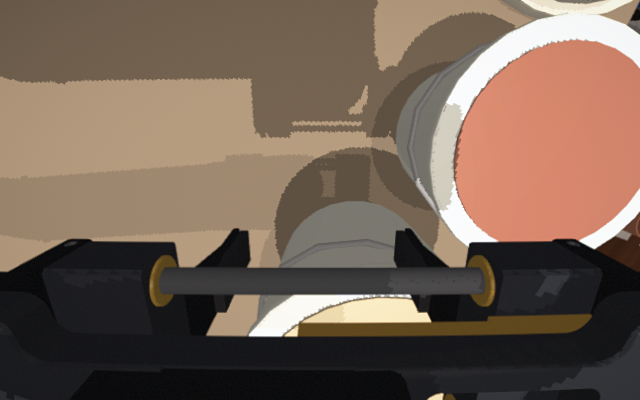

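```bash
cat > h.py <<'E'
import numpy as np,cv2
def ray(c,u,v):
    f=200/np.tan(np.radians(c['vertical_fov'])/2)
    K=np.array([[f,0,c['cx']],[0,f,c['cy']],[0,0,1]])
    d=np.array([c['k1'],0,0,0,0.])
    p=cv2.undistortPoints(np.array([[[u,v]]],float),K,d)[0,0]
    R=cv2.Rodrigues(c['rvec'])[0]
    return -R.T@c['tvec'], R.T@np.array([p[0],p[1],1])
def onz(c,u,v,z):
    o,d=ray(c,u,v); return o+d*(z-o[2])/d[2]
def proj(c,P):
    f=200/np.tan(np.radians(c['vertical_fov'])/2)
    K=np.array([[f,0,c['cx']],[0,f,c['cy']],[0,0,1]])
    return cv2.projectPoints(np.array(P,float).reshape(-1,3),c['rvec'],c['tvec'],K,np.array([c['k1'],0,0,0,0.]))[0][:,0]
def crop(c,x0,y0,x1,y1,s,name):
    cv2.imwrite(name,cv2.resize(c['pixels'][y0:y1,x0:x1,::-1],None,fx=s,fy=s,interpolation=cv2.INTER_CUBIC))
E
python3 - <<'E'
from cell import camera; from h import *
c=camera('scene'); crop(c,280,170,380,275,6-1,'pics/sc1.png')
for n,u,v,z in [('tl',292,180,.15),('tr',367,180,.15),('dial',330,219,.15),('start',345,188,.164),('stop',314,185,.182)]: print(n,onz(c,u,v,z))
d=camera('side'); crop(d,240,155,360,255,5,'pics/sd1.png')
for n,u,v,z in [('dial',289,197,.15),('start',326,208,.164),('stop',326,183,.182)]: print(n,onz(d,u,v,z))
E
```

```text
tl [0.45380364 0.02279262 0.15      ]
tr [0.44172376 0.26368397 0.15      ]
dial [0.60259236 0.14719597 0.15      ]
start [0.49095035 0.19160644 0.164     ]
stop [0.49889098 0.09488358 0.182     ]
dial [0.59782262 0.15124506 0.15      ]
start [0.4799746  0.20270682 0.164     ]
stop [0.48435806 0.11165566 0.182     ]
```

View pics/sc1.png

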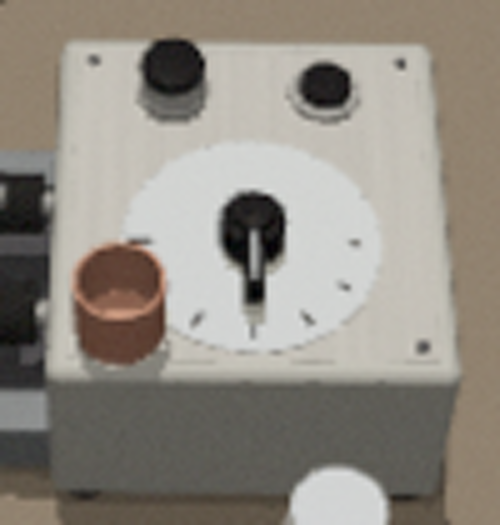

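View pics/sd1.png

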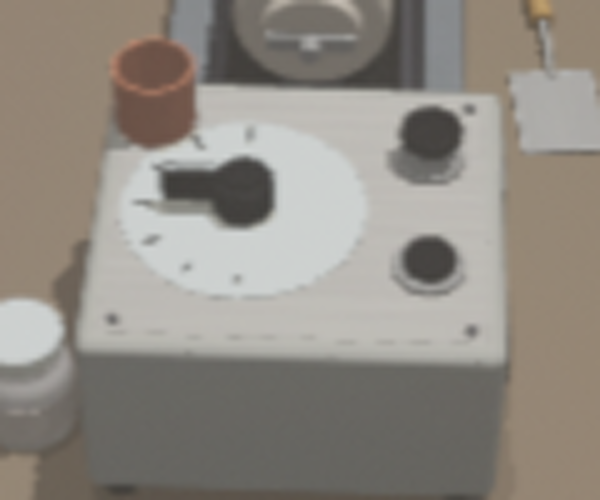

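```bash
cat > meas.py <<'E'
from cell import camera; from h import *
def circ(P):
    for _ in range(6):
        A=np.c_[2*P,np.ones(len(P))]; s=np.linalg.lstsq(A,(P**2).sum(1),rcond=None)[0]
        r=np.sqrt(s[2]+s[0]**2+s[1]**2); e=np.hypot(*(P-s[:2]).T)-r
        k=abs(e)<max(.0015,1.5*np.median(abs(e))); P=P[k]
    return s[:2],r,len(P)
for n,box in [('scene',(280,170,380,250)),('side',(240,155,350,225))]:
    c=camera(n); g=c['pixels'].astype(int); x0,y0,x1,y1=box
    hsv=cv2.cvtColor(c['pixels'],cv2.COLOR_RGB2HSV); sub=np.zeros(g.shape[:2],np.uint8)
    lo=g.min(2); sat=g.max(2)-lo
    print(n, 'bright pct',np.percentile(lo[y0:y1,x0:x1],[50,75,90,98]), g[230,320] if n=='scene' else g[207,295])
    m=((lo>205)).astype(np.uint8); z=np.zeros_like(m); z[y0:y1,x0:x1]=m[y0:y1,x0:x1]
    ct=max(cv2.findContours(z,cv2.RETR_EXTERNAL,cv2.CHAIN_APPROX_NONE)[0],key=cv2.contourArea)
    P=np.array([onz(c,*p,.15)[:2] for p in ct[:,0]]); print('disc',circ(P))
    b=(g.max(2)<75).astype(np.uint8); z=np.zeros_like(b); z[y0:y1,x0:x1]=b[y0:y1,x0:x1]
    k,_,st,ce=cv2.connectedComponentsWithStats(z)
    for i in range(1,k):
        if st[i,4]>40: print('blob',st[i],ce[i],onz(c,*ce[i],.164),onz(c,*ce[i],.182))
E
python3 meas.py
```

```text
scene bright pct [157. 184. 209. 210.] [209 210 210]
disc (array([0.59842198, 0.14841837]), np.float64(0.07321941284318054), 68)
blob [309 178  12  12 114] [314.28947368 183.20175439] [0.4759444  0.09505572 0.164     ] [0.49153359 0.09548146 0.182     ]
blob [340 183  10   8  69] [344.68115942 186.60869565] [0.48528796 0.19063817 0.164     ] [0.50071015 0.18935567 0.182     ]
blob [280 205  10  12 105] [284.21904762 210.61904762] [0.5884182  0.00976995 0.164     ] [0.60199727 0.01171991 0.182     ]
blob [325 209  12  22 159] [330.32704403 216.99371069] [0.60544037 0.14764965 0.164     ] [0.61871522 0.14713544 0.182     ]
blob [280 220  10  28 232] [283.86637931 233.28448276] [0.66970467 0.01558859 0.164     ] [0.68183099 0.01743456 0.182     ]
side bright pct [137. 181. 204. 205.] [205 208 207]Traceback (most recent call last):
  File "meas.py", line 14, in <module>
    ct=max(cv2.findContours(z,cv2.RETR_EXTERNAL,cv2.CHAIN_APPROX_NONE)[0],key=cv2.contourArea)
ValueError: max() iterable argument is empty
```

```bash
sed -i 's/lo>205/lo>195/' meas.py; python3 meas.py
```

```text
scene bright pct [157. 184. 209. 210.] [209 211 209]
disc (array([0.59829936, 0.14721401]), np.float64(0.07525778450721679), 66)
blob [309 178  12  12 115] [314.25217391 183.10434783] [0.4755454  0.09492231 0.164     ] [0.49114171 0.09535043 0.182     ]
blob [340 183  10   8  69] [344.68115942 186.60869565] [0.48528796 0.19063817 0.164     ] [0.50071015 0.18935567 0.182     ]
blob [280 205  10  13 105] [284.16190476 210.67619048] [0.58863971 0.0096178  0.164     ] [0.60221481 0.01157048 0.182     ]
blob [325 209  12  22 158] [330.33544304 216.91139241] [0.60513736 0.1476695  0.164     ] [0.61841762 0.14715493 0.182     ]
blob [280 220  10  28 234] [283.88034188 233.13675214] [0.66919421 0.01558557 0.164     ] [0.68132965 0.0174316  0.182     ]
side bright pct [137. 181. 204. 205.] [205 209 207]
disc (array([0.5998335 , 0.14707477]), np.float64(0.07380794013725459), 62)
blob [309 158  11  14  56] [316.07142857 167.66071429] [0.52019673 0.021276   0.164     ] [0.51952851 0.04164621 0.182     ]
blob [285 161  11  10  52] [287.90384615 167.03846154] [0.6136007 0.0259274 0.164    ] [0.61122518 0.04621259 0.182     ]
blob [321 177  10  10  73] [325.87671233 181.56164384] [0.48503423 0.08589983 0.164     ] [0.48500875 0.1050888  0.182     ]
blob [273 188  21  12 147] [285.14285714 192.69387755] [0.6100984  0.14714308 0.164     ] [0.60778689 0.16521259 0.182     ]
blob [322 203   8   8  50] [325.5  206.62] [0.48172272 0.19706087 0.164     ] [0.48175776 0.21421794 0.182     ]
```

Run:
```python
from cell import camera; from h import *
c=camera('scene');d=camera('side')
C=np.array([.599,.1473])
for cc,L in [(c,{0:(355,242),1:(343,287),2:(305,318),3:(252,330),4:(197,318),6:(140,240)}),(d,{0:(237,279),1:(186,267),2:(151,240),3:(145,203),4:(157,166),5:(198,142),6:(250,132)})]:
  for k,(u,v) in L.items():
    o=(280,170) if cc is c else (240,155)
    p=onz(cc,o[0]+(u-2)/5,o[1]+(v-2)/5,.15)[:2]-C
    a=np.arctan2(p[1],p[0])-(np.pi/2-k*np.pi/6); print(k,p,np.hypot(*p),(a+np.pi)%(2*np.pi)-np.pi)
# lever tip top: scene crop
for z in(.184,): print(onz(c,280+50.5,170+283/5,z),onz(d,240+163/5,155+172/5,z))
from scipy.spatial.transform import Rotation as R
from cell import bot
q=bot.observe()['tool_rot']; print(R.from_quat([*q[1:],q[0]]).as_matrix().round(4))
w=camera('wrist');Rw=cv2.Rodrigues(w['rvec'])[0];print(-Rw.T@w['tvec'],Rw.round(3))
```

```text
0 [-0.00303267  0.06148007] 0.061554819875744876 0.04928774414620207
1 [0.03017845 0.05397134] 0.06183562844129862 0.013752451970068691
2 [0.05324506 0.03161522] 0.061923814776514034 0.01222577894035437
3 [0.06306634 0.00090464] 0.06307282768926677 0.014343239183780998
4 [ 0.05617689 -0.03121917] 0.06426880437267797 0.016367133933532507
6 [ 0.00160581 -0.06712071] 0.06713991157722815 0.023919705067762642
0 [-0.00072452  0.06175984] 0.06176409163027857 0.011730659041679026
1 [0.03146337 0.05425667] 0.062719450757906 -0.0019091313977761537
2 [0.05579792 0.03311462] 0.06488440565919537 0.012008427385164833
3 [0.06371926 0.00118896] 0.06373035619282248 0.0186571384536931
4 [ 0.06040937 -0.03273679] 0.06870945347144393 0.026983420956129933
5 [ 0.03674701 -0.05710587] 0.06790745881898423 0.0481858112765563
6 [ 0.0040721  -0.06927552] 0.06939510116507082 0.058713671449834415
[0.65409475 0.14812878 0.184     ] [0.64760771 0.15597465 0.184     ]
[[ 9.425e-01  3.342e-01  0.000e+00]
 [ 3.342e-01 -9.425e-01  1.000e-04]
 [ 0.000e+00 -1.000e-04 -1.000e+00]]
[ 0.29149842 -0.58718722  0.3855204 ] [[ 0.334 -0.943 -0.001]
 [-0.902 -0.32   0.289]
 [-0.273 -0.096 -0.957]]
```

>>> carry_out:
  steps:
    - [0,0,-0.03,0,0,0]
    - [0,0,-0.03,0,0,0]
    - [0,0,-0.03,0,0,0]
    - [0,0,-0.02,0,0,0]
    - [0,0,0,0,0,0]
  fingers: -1
  grip_force: 20

```text
clock: 1.02
position: [0.2167, -0.6113, 0.3596]
tool_rot: [-0.003, 0.986, 0.17, -0.001]
force: [-0.2, 1.1, 0.7]
grip_width: 0.708
```

>>> carry_out:
  steps:
    - [0.036,0,0,0,0,-0.06]
    - [0.036,0,0,0,0,-0.06]
    - [0.036,0,0,0,0,-0.06]
    - [0.036,0,0,0,0,-0.06]
    - [0.036,0,0,0,0,-0.06]

```text
clock: 1.43
position: [0.3718, -0.5366, 0.3595]
tool_rot: [-0.0, 0.951, 0.31, -0.003]
force: [0.9, -0.3, 0.4]
grip_width: 0.328
```

>>> carry_out:
  steps:
    - [0.038,0,0,0,0,-0.06]
    - [0.038,0,0,0,0,-0.06]
    - [0.038,0,0,0,0,-0.06]
    - [0.038,0,0,0,0,-0.06]
    - [0.038,0,0,0,0,-0.06]

```text
clock: 1.85
position: [0.5153, -0.4013, 0.3541]
tool_rot: [-0.002, 0.891, 0.455, -0.004]
force: [1.1, 0.9, 0.3]
grip_width: 0.017
```

>>> carry_out:
  steps:
    - [0.038,0,0,0,0,-0.06]
    - [0.038,0,0,0,0,-0.06]
    - [0.038,0,0,0,0,-0.06]
    - [0.038,0,0,0,0,-0.06]
    - [0.038,0,0,0,0,-0.06]

```text
clock: 2.27
position: [0.6105, -0.2268, 0.3488]
tool_rot: [-0.004, 0.808, 0.589, -0.004]
force: [1.6, -1.0, 0.6]
grip_width: 0.004
```

>>> carry_out:
  steps:
    - [0.038,0,0,0,0,-0.09]
    - [0.038,0,0,0,0,-0.09]
    - [0.038,0,0,0,0,-0.09]
    - [0.038,0,0,0,0,-0.09]
    - [0.038,0,0,0,0,-0.09]

```text
clock: 2.68
position: [0.6354, -0.0303, 0.3441]
tool_rot: [-0.007, 0.648, 0.761, -0.004]
force: [0.8, 0.5, -0.2]
grip_width: 0.007
```

>>> carry_out:
  steps:
    - [0.036,0.004,0,0,0,-0.11]
    - [0.036,0.01,0,0,0,-0.11]
    - [0.034,0.015,0,0,0,-0.11]
    - [0.032,0.018,0,0,0,-0.11]
    - [0.03,0.022,0,0,0,-0.11]

```text
clock: 3.1
position: [0.6325, 0.1636, 0.3422]
tool_rot: [-0.008, 0.405, 0.914, -0.002]
force: [0.5, -0.2, -1.0]
grip_width: 0.005
```

>>> carry_out:
  steps:
    - [0.01,0.01,0,0,0,-0.11]
    - [0,0,0,0,0,-0.11]
    - [0,0,0,0,0,-0.11]
    - [0,0,0,0,0,0]

```text
clock: 3.43
position: [0.6288, 0.1929, 0.3393]
tool_rot: [-0.011, 0.229, 0.973, 0.001]
force: [-0.6, -0.1, 0.1]
grip_width: 0.008
```

```bash
cat > st.py <<'E'
from cell import bot
import numpy as np
from scipy.spatial.transform import Rotation as R
def T():
    s=bot.observe(); q=s['tool_rot']; M=R.from_quat([*q[1:],q[0]]).as_matrix()
    return s,np.array(s['position']),M
def show(*targets):
    s,p,M=T(); print('t',round(s['clock'],2),'p',p.round(4),'F',s['force'].round(2),'yaw',np.degrees(np.arctan2(M[1,0],M[0,0])).round(2),'tilt',M[:,2].round(4),'tip',(p+M[:,2]*bot.tip_reach).round(4))
    for t in targets: print('to tip',t,'tool shift',(M.T@(np.array(t)-p-M[:,2]*bot.tip_reach)).round(4))
    # levelling turn
    v=M.T@np.array([0,0,-1.]); print('level turn',np.cross([0,0,1],v).round(4))
E
python3 - <<'E'
from st import *; show((.64,.192,.2))
from cell import camera; import cv2
cv2.imwrite('pics/w1.png',camera('wrist')['pixels'][:,:,::-1])
E
```

```text
t 3.43 p [0.6288 0.1929 0.3393] F [-0.57 -0.13  0.11] yaw 153.49 tilt [-0.021   0.0076 -0.9998] tip [0.6283 0.1931 0.3143]
to tip (0.64, 0.192, 0.2) tool shift [-0.0135  0.0045  0.1141]
level turn [-0.0025 -0.0222  0.    ]
```

View pics/w1.png

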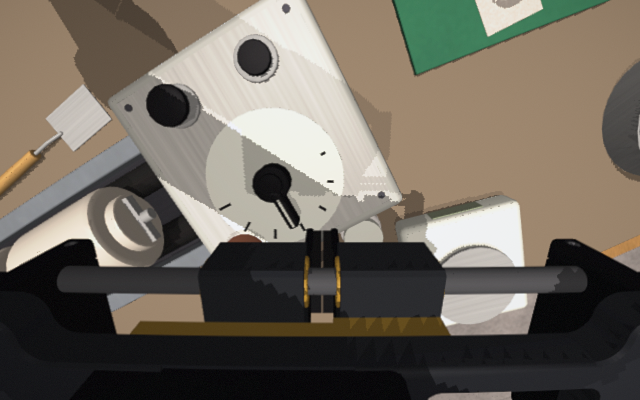

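Run:
```python
from cell import camera; from h import *
c=camera('wrist')
print('start',onz(c,256,57,.164),'ring?',onz(c,257,59,.156),'stop',onz(c,167,105,.182))
print('hub',onz(c,272,181,.184),'levertip',onz(c,292.5,224,.184))
C=None
pts={0:(323,153),1:(331,181),2:(322,208),4:(275,233),5:(248,226),6:(225,206)}
P={k:onz(c,*v,.15)[:2] for k,v in pts.items()}
Q=np.array(list(P.values()))
A=np.c_[2*Q,np.ones(len(Q))]; s=np.linalg.lstsq(A,(Q**2).sum(1),rcond=None)[0]; C=s[:2]
print('C',C)
for k,p in P.items():
    d=p-C; a=np.arctan2(d[1],d[0])-(np.pi/2-k*np.pi/6); print(k,np.hypot(*d).round(4),((a+np.pi)%(2*np.pi)-np.pi).round(3))
print('cup edge',onz(c,246,236,.2))
crop(c,180,20,360,240,3-.3,'pics/w1c.png')
```

```text
start [0.48162992 0.19297217 0.164     ] ring? [0.48171524 0.19208697 0.156     ] stop [0.48349814 0.096543   0.182     ]
hub [0.59515889 0.15119979 0.184     ] levertip [0.64539479 0.14770925 0.184     ]
C [0.59840951 0.14422829]
0 0.0641 0.022
1 0.0656 0.033
2 0.0647 0.036
4 0.0646 0.047
5 0.0643 0.056
6 0.0652 0.027
cup edge [0.63096034 0.10370333 0.2       ]
```

View pics/w1c.png

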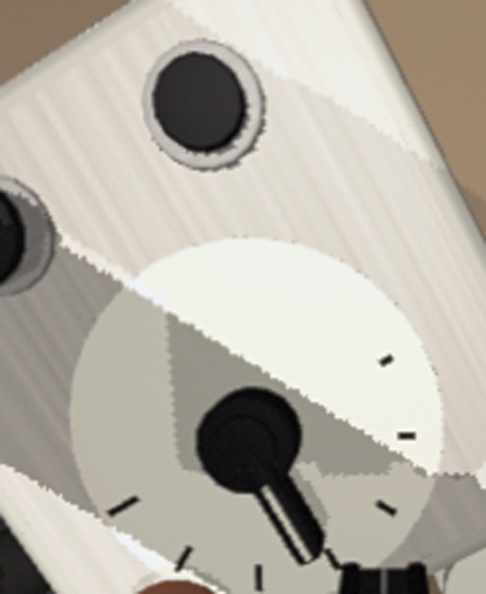

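Run:
```python
from h import *
from cell import camera
c=camera('scene');d=camera('side')
print(onz(c,304,226,.2),onz(d,270.6,168,.2)); 
crop(c,280,170,380,275,5,'pics/sc2.png')
from st import *; show((.64,.194,.2))
```

```text
[0.66679754 0.07345694 0.2       ] [0.66338928 0.07561083 0.2       ]
t 3.63 p [0.6294 0.191  0.3399] F [-0.84  0.29 -0.41] yaw 152.81 tilt [-0.0202  0.007  -0.9998] tip [0.6289 0.1912 0.3149]
to tip (0.64, 0.194, 0.2) tool shift [-0.011   0.0079  0.1147]
level turn [-0.003  -0.0211  0.    ]
```

View pics/sc2.png

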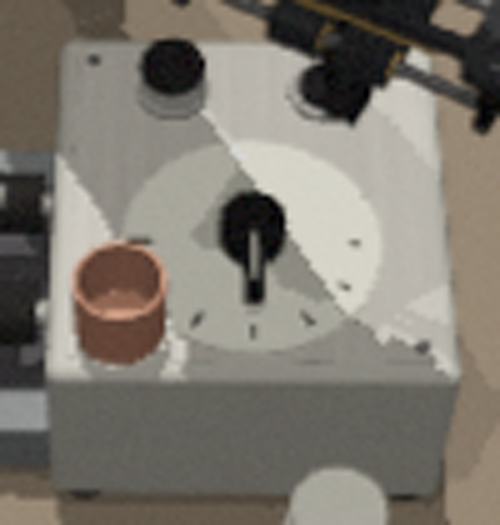

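>>> carry_out:
  steps:
    - [-0.006,0.004,0.035,0,-0.02,0]
    - [-0.002,0.002,0.035,0,-0.004,0]
    - [0,0,0.025,0,0,0]
    - [0,0,0,0,0,0]

```text
clock: 3.97
position: [0.6411, 0.1901, 0.2443]
tool_rot: [0.005, 0.243, 0.97, -0.001]
force: [-0.6, -0.4, 0.4]
grip_width: 0.003
```

Run:
```python
from st import *; show((.637,.192,.166))
from cell import camera; import cv2
from h import crop
crop(camera('wrist'),160,0,400,330,1.8,'pics/w2.png')
```

```text
t 3.97 p [0.6411 0.1901 0.2443] F [-0.61 -0.42  0.36] yaw 151.9 tilt [ 0.0087 -0.0042 -1.    ] tip [0.6413 0.19   0.2193]
to tip (0.637, 0.192, 0.166) tool shift [ 0.0053 -0.0003  0.0533]
level turn [ 0.0004  0.0096 -0.    ]
```

View pics/w2.png

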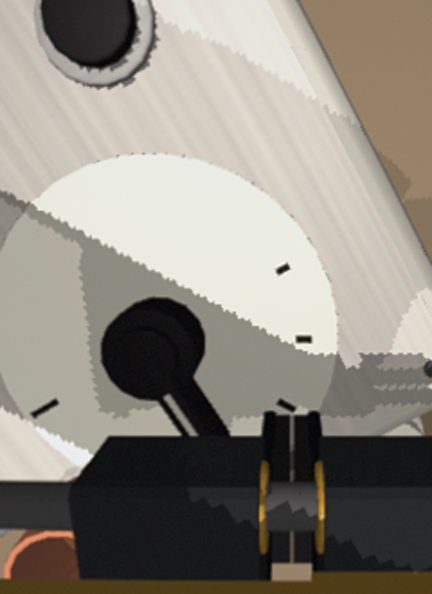

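>>> carry_out:
  steps:
    - [0.003,0,0.025,0,0.008,0]
    - [0.002,0,0.018,0,0,0]
    - [0,0,0.01,0,0,0]
    - [0,0,0,0,0,0]

```text
clock: 4.35
position: [0.6413, 0.1919, 0.2006]
tool_rot: [0.006, 0.247, 0.969, 0.003]
force: [-0.1, -0.8, -0.6]
grip_width: 0.001
```

Run:
```python
from st import *; show((.637,.192,.166),(.638,.165,.166))
from cell import camera; import cv2
from h import crop
crop(camera('scene'),260,150,400,275,5,'pics/sc3.png');crop(camera('side'),230,130,370,255,5,'pics/sd3.png')
```

```text
t 4.35 p [0.6413 0.1919 0.2006] F [-0.14 -0.82 -0.59] yaw 151.38 tilt [ 0.0121  0.0022 -0.9999] tip [0.6416 0.1919 0.1756]
to tip (0.637, 0.192, 0.166) tool shift [ 0.0041 -0.0022  0.0095]
to tip (0.638, 0.165, 0.166) tool shift [-0.0097 -0.0254  0.0095]
level turn [ 0.0077  0.0096 -0.    ]
```

View pics/sc3.png

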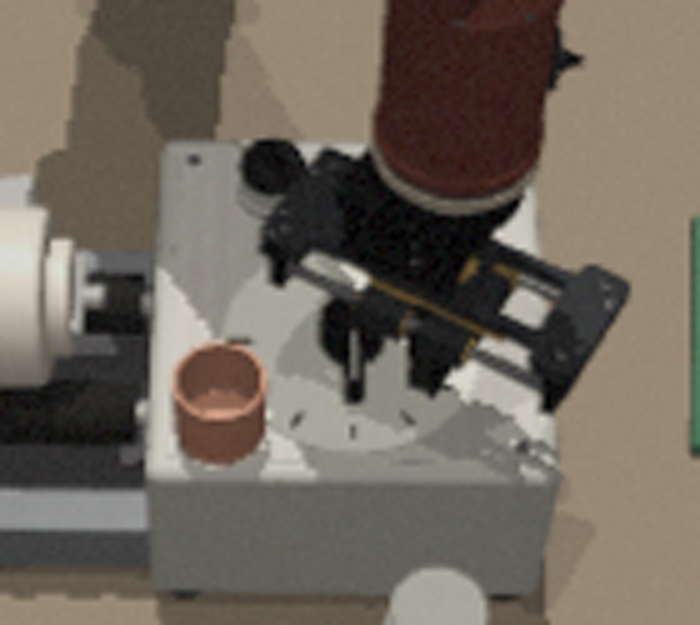

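View pics/sd3.png

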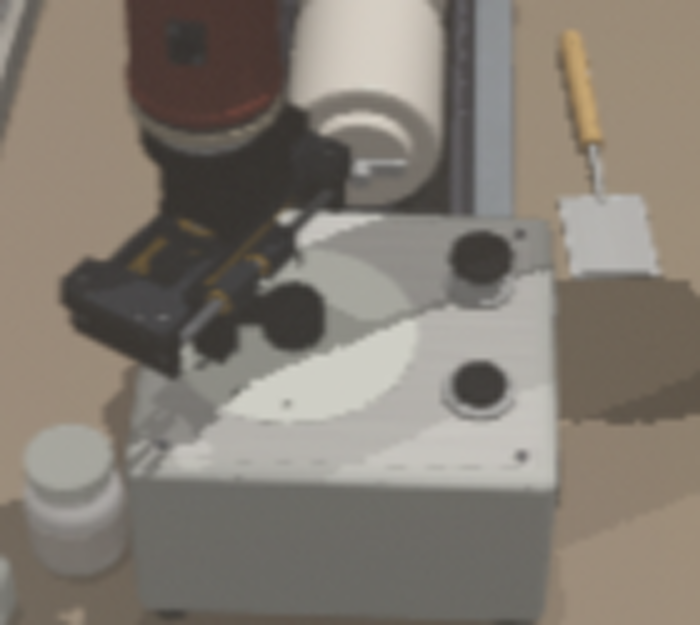

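>>> carry_out:
  steps:
    - [0.002,-0.002,0.008,0.007,0.009,0]
    - [0.001,0,0.003,0,0,0]
    - [-0.004,-0.007,0,0,0,0]
    - [0,0,0,0,0,0]

```text
clock: 4.78
position: [0.6404, 0.1844, 0.1955]
tool_rot: [0.004, 0.247, 0.969, 0.002]
force: [0.9, -0.7, -0.4]
grip_width: 0.002
```

Run:
```python
from st import *; show((.638,.165,.166))
```

```text
t 4.78 p [0.6404 0.1844 0.1955] F [ 0.91 -0.71 -0.36] yaw 151.38 tilt [ 0.008   0.0027 -1.    ] tip [0.6406 0.1844 0.1705]
to tip (0.638, 0.165, 0.166) tool shift [-0.007  -0.0183  0.0045]
level turn [ 0.0062  0.0057 -0.    ]
```

>>> carry_out:
  steps:
    - [-0.003,-0.006,0.004,0,0,0]
    - [-0.003,-0.006,0.002,0,0,0]
    - [0,0,0,0,0,0]

```text
clock: 5.03
position: [0.6403, 0.1692, 0.1899]
tool_rot: [0.004, 0.247, 0.969, 0.002]
force: [0.9, -1.2, -0.3]
grip_width: 0.002
```

>>> carry_out:
  steps:
    - [-0.003,-0.005,0,0,0,0]
    - [0,0,0,0,0,0]

```text
clock: 5.2
position: [0.6406, 0.1629, 0.1899]
tool_rot: [0.004, 0.248, 0.969, 0.003]
force: [-0.1, 1.1, -0.0]
grip_width: 0.007
```

Run:
```python
from st import *; show((.638,.150,.166))
from cell import camera; import cv2
from h import crop
crop(camera('scene'),260,150,400,275,5,'pics/sc4.png')
```

```text
t 5.2 p [0.6406 0.1629 0.1899] F [-0.05  1.05 -0.05] yaw 151.33 tilt [ 0.0096  0.0038 -0.9999] tip [0.6409 0.1629 0.1649]
to tip (0.638, 0.15, 0.166) tool shift [-0.0037 -0.0127 -0.0012]
level turn [ 0.0079  0.0066 -0.    ]
```

View pics/sc4.png

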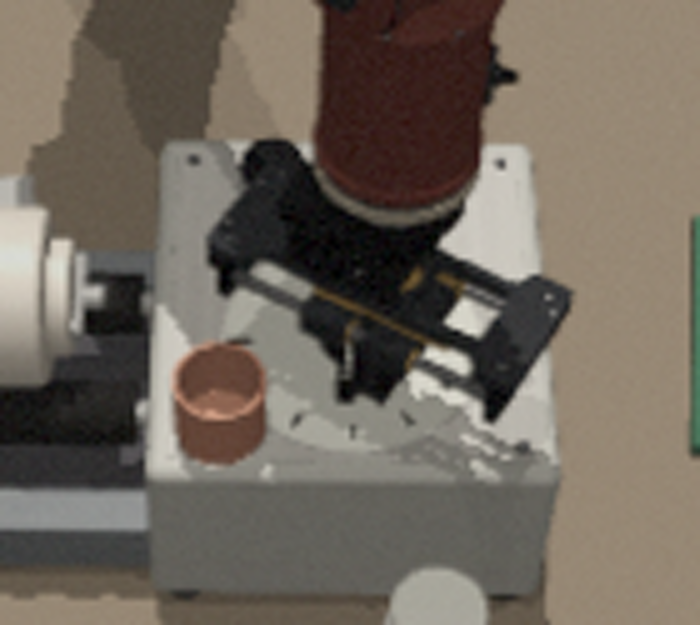

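>>> carry_out:
  steps:
    - [-0.0025,-0.0045,0,0.004,0.004,0]
    - [-0.0025,-0.0045,0,0,0,0]

```text
clock: 5.42
position: [0.6403, 0.1552, 0.1902]
tool_rot: [0.002, 0.246, 0.969, 0.003]
force: [-0.6, 0.5, 0.1]
grip_width: 0.004
```

>>> carry_out:
  steps:
    - [-0.0025,-0.0045,0,0,0,0]

```text
clock: 5.5
position: [0.6402, 0.1497, 0.1901]
tool_rot: [0.001, 0.246, 0.969, 0.003]
force: [0.1, -0.6, -0.9]
grip_width: 0.005
```

Run:
```python
from st import *; show((.642,.1484,.166))
from cell import camera; import cv2
from h import crop
crop(camera('scene'),260,150,400,275,5,'pics/sc5.png')
```

```text
t 5.5 p [0.6402 0.1497 0.1901] F [ 0.12 -0.56 -0.95] yaw 151.54 tilt [ 0.0039  0.0043 -1.    ] tip [0.6403 0.1498 0.1651]
to tip (0.642, 0.1484, 0.166) tool shift [-0.0022 -0.0004 -0.0009]
level turn [ 0.0056  0.0014 -0.    ]
```

View pics/sc5.png

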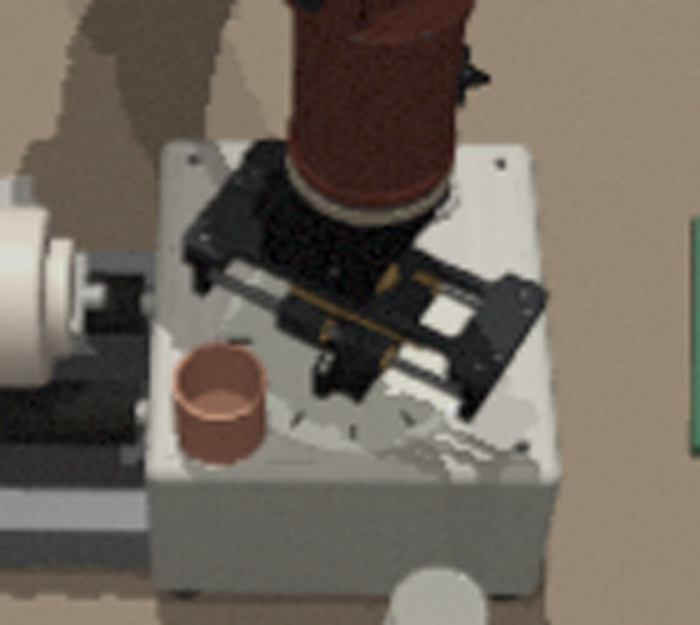

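Run:
```python
from h import *
from cell import camera
c=camera('scene')
for a in (0,15,20,30,45,60,75):
    r=np.radians(-a+1.2); P=np.array([.599+.052*np.cos(r),.147+.052*np.sin(r),.184])
    q=proj(c,P)[0]; print(a,((q-[260,150])*5).round(0))
crop(camera('side'),230,130,370,255,5,'pics/sd5.png')
crop(camera('wrist'),160,0,400,330,1.8,'pics/w5.png')
```

```text
0 [353. 379.]
15 [329. 375.]
20 [321. 373.]
30 [307. 368.]
45 [288. 355.]
60 [274. 340.]
75 [266. 322.]
```

View pics/w5.png

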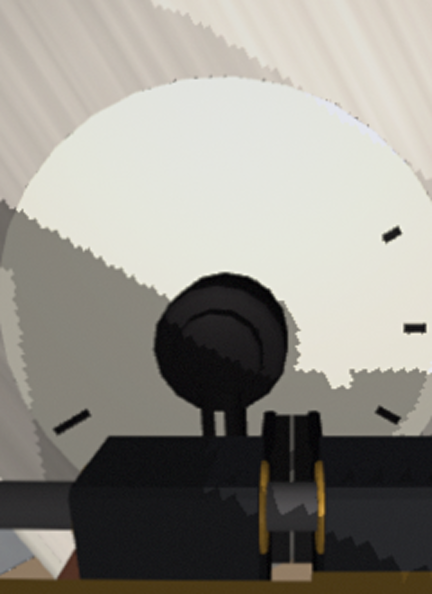

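>>> carry_out:
  steps:
    - [-0.0015,-0.005,0,0,0,0]
    - [-0.0015,-0.005,0,0,0,0]

```text
clock: 5.87
position: [0.6379, 0.1409, 0.1902]
tool_rot: [0.001, 0.245, 0.969, 0.003]
force: [1.4, 5.1, -1.2]
grip_width: 0.001
```

>>> carry_out:
  steps:
    - [-0.0015,-0.005,0,0,0,0]

```text
clock: 5.95
position: [0.6366, 0.1367, 0.1902]
tool_rot: [0.001, 0.245, 0.97, 0.004]
force: [-0.4, 3.0, -0.1]
grip_width: 0.01
```

Run:
```python
from st import *; show((.634,.126,.166))
from cell import camera; import cv2
from h import crop
crop(camera('wrist'),160,0,400,330,1.8,'pics/w6.png')
```

```text
t 5.95 p [0.6366 0.1367 0.1902] F [-0.44  3.01 -0.06] yaw 151.67 tilt [ 0.0047  0.0077 -1.    ] tip [0.6367 0.1369 0.1652]
to tip (0.634, 0.126, 0.166) tool shift [-0.0028 -0.0109 -0.0009]
level turn [ 0.009   0.0005 -0.    ]
```

View pics/w6.png

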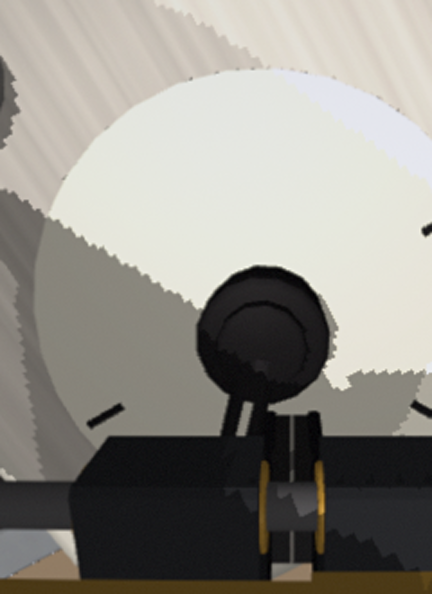

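>>> carry_out:
  steps:
    - [-0.001,-0.004,0,0,0,0]

```text
clock: 6.08
position: [0.6354, 0.1305, 0.1902]
tool_rot: [0.001, 0.245, 0.969, 0.003]
force: [-0.2, 0.9, -0.2]
grip_width: 0.007
```

Run:
```python
from st import *; show((.634,.126,.166))
from cell import camera; import cv2
from h import crop
crop(camera('wrist'),160,0,400,330,1.8,'pics/w7.png')
```

```text
t 6.08 p [0.6354 0.1305 0.1902] F [-0.19  0.88 -0.15] yaw 151.6 tilt [ 0.0043  0.0056 -1.    ] tip [0.6355 0.1307 0.1652]
to tip (0.634, 0.126, 0.166) tool shift [-0.0009 -0.0048 -0.0009]
level turn [ 0.007   0.0011 -0.    ]
```

View pics/w7.png

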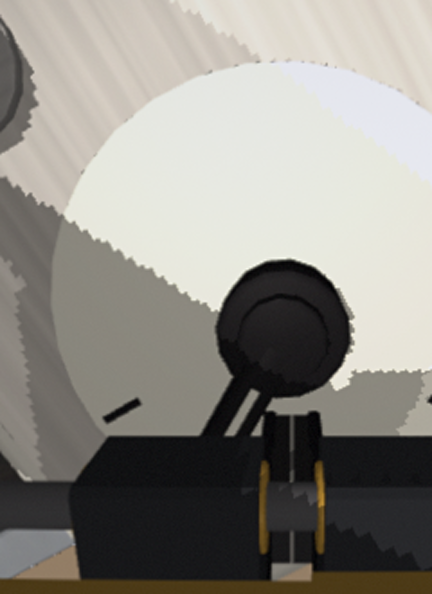

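>>> carry_out:
  steps:
    - [0,0.012,0,0,0,0]
    - [0,0.01,-0.01,0,0,0]
    - [0,0,-0.035,0,0,0]
    - [0,0,-0.035,0,0,0]
    - [0,0,0,0,0,0]

```text
clock: 6.55
position: [0.6461, 0.147, 0.2705]
tool_rot: [-0.001, 0.248, 0.969, 0.0]
force: [1.5, -0.5, 1.5]
grip_width: 0.003
```

Run:
```python
from st import *; show((.482,.193,.2))
from cell import camera; import cv2
from h import crop
cv2.imwrite('pics/w8.png',camera('wrist')['pixels'][:,:,::-1])
```

```text
t 6.55 p [0.6461 0.147  0.2705] F [ 1.54 -0.51  1.48] yaw 151.33 tilt [-0.0011  0.001  -1.    ] tip [0.6461 0.147  0.2455]
to tip (0.482, 0.193, 0.2) tool shift [ 0.1659 -0.0384  0.0458]
level turn [ 0.0003 -0.0015  0.    ]
```

View pics/w8.png

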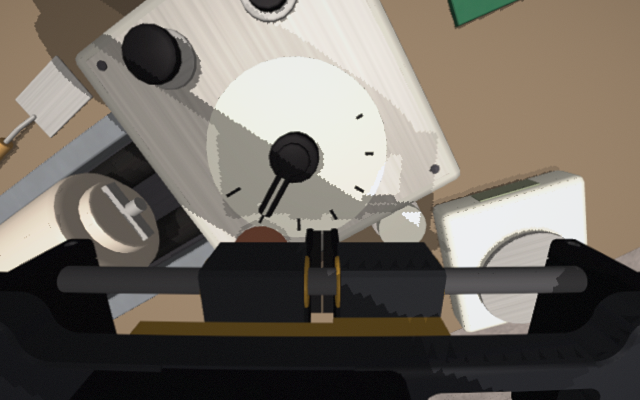

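>>> carry_out:
  steps:
    - [0.033,-0.008,0,0,0,0.11]
    - [0.032,-0.0115,0,0,0,0.11]
    - [0.031,-0.015,0,0,0,0.11]
    - [0.029,-0.018,0,0,0,0.11]
    - [0.027,-0.021,0,0,0,0.11]

```text
clock: 7.02
position: [0.4816, 0.1916, 0.2618]
tool_rot: [-0.004, 0.514, 0.858, -0.002]
force: [-0.3, 1.1, 1.7]
grip_width: 0.007
```

>>> carry_out:
  steps:
    - [0,0,0,0,0,0.11]
    - [0,0,0,0,0,0.11]
    - [0,0,0,0,0,0.1]
    - [0,0,0,0,0,0]

```text
clock: 7.35
position: [0.4734, 0.196, 0.2607]
tool_rot: [-0.003, 0.649, 0.761, -0.004]
force: [-0.1, 0.7, -0.8]
grip_width: 0.005
```

Run:
```python
from st import *; show((.482,.193,.2))
from cell import camera; import cv2
from h import *
c=camera('wrist');cv2.imwrite('pics/w9.png',c['pixels'][:,:,::-1])
```

```text
t 7.35 p [0.4734 0.196  0.2607] F [-0.11  0.72 -0.77] yaw 99.02 tilt [-0.0096 -0.003  -0.9999] tip [0.4731 0.1959 0.2357]
to tip (0.482, 0.193, 0.2) tool shift [-0.0042  0.0086  0.0356]
level turn [-0.0099  0.0014  0.    ]
```

View pics/w9.png

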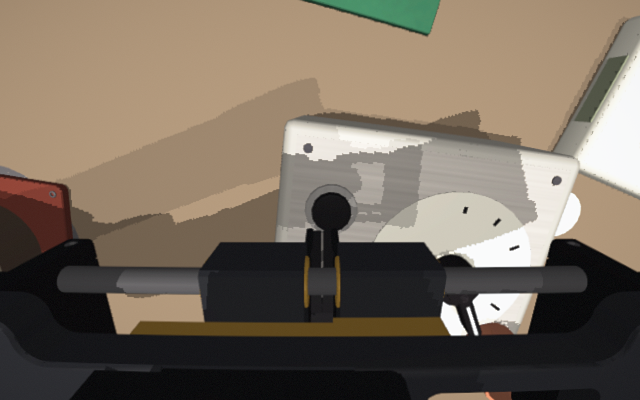

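Run:
```python
from st import *; from cell import camera; from h import *
c=camera('wrist');g=c['pixels'][180:232,300:365].max(2)
print(onz(c,331,211,.164), onz(c,331,209,.15))
s,p,M=T(); print('tip px',proj(c,p+M[:,2]*.025))
show((.482,.193,.175))
```

```text
[0.47995566 0.19223104 0.164     ] [0.48073381 0.18922075 0.15      ]
tip px [[323.35632452 243.4797455 ]]
t 7.45 p [0.4736 0.196  0.2607] F [ 0.16 -0.06 -0.94] yaw 99.5 tilt [-0.0099 -0.0025 -0.9999] tip [0.4734 0.1959 0.2357]
to tip (0.482, 0.193, 0.175) tool shift [-0.0043  0.0087  0.0606]
level turn [-0.0102  0.0008  0.    ]
```

>>> carry_out:
  steps:
    - [-0.002,0.004,0.02,-0.01,0,0]
    - [-0.002,0.004,0.02,0,0,0]
    - [0,0,0.012,0,0,0]
    - [0,0,0,0,0,0]

```text
clock: 7.78
position: [0.4838, 0.1934, 0.2067]
tool_rot: [0.001, 0.641, 0.768, 0.001]
force: [0.1, 0.4, -0.1]
grip_width: 0.007
```

Run:
```python
from st import *; show((.481,.193,.158))
from cell import camera; from h import *
crop(camera('scene'),260,130,400,255,5,'pics/sc10.png');crop(camera('side'),230,130,370,255,5,'pics/sd10.png')
```

```text
t 7.78 p [0.4838 0.1934 0.2067] F [ 0.13  0.44 -0.11] yaw 100.33 tilt [ 0.0017  0.     -1.    ] tip [0.4838 0.1934 0.1817]
to tip (0.481, 0.193, 0.158) tool shift [ 0.0001 -0.0029  0.0237]
level turn [ 0.0017  0.0003 -0.    ]
```

View pics/sd10.png

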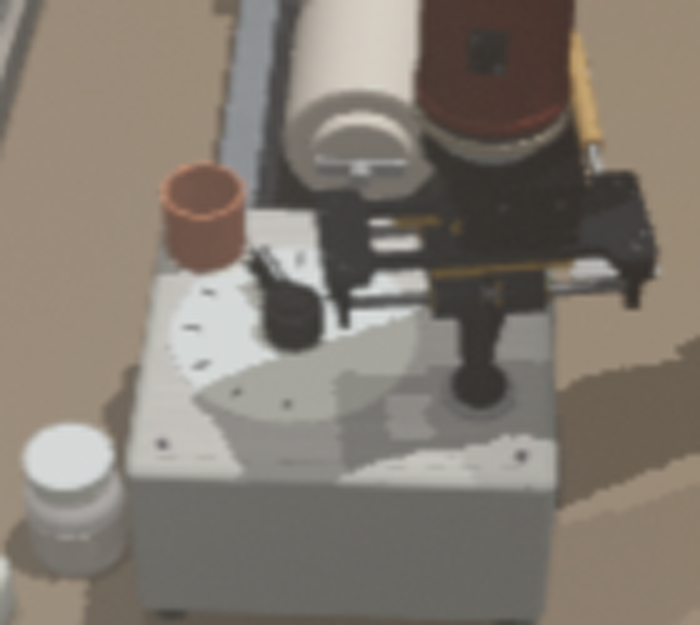

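View pics/sc10.png

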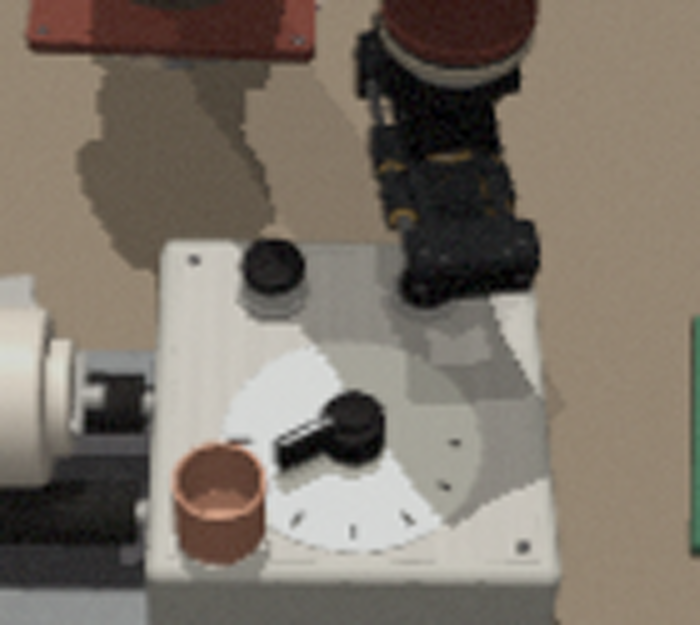

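>>> carry_out:
  steps:
    - [0,-0.002,0.01,0,0,0]
    - [0,0,0.006,0,0,0]
    - [0,0,0,0,0,0]

```text
clock: 8.13
position: [0.4837, 0.1941, 0.1938]
tool_rot: [0.002, 0.64, 0.768, 0.003]
force: [0.3, -0.1, 0.4]
grip_width: 0.002
```

>>> carry_out:
  steps:
    - [0,0,0.004,0,0,0]
    - [0,0,0,0,0,0]

```text
clock: 8.3
position: [0.4839, 0.1943, 0.1898]
tool_rot: [0.002, 0.64, 0.769, 0.003]
force: [-0.8, 0.1, 0.4]
grip_width: 0.002
```

>>> carry_out:
  steps:
    - [0,0,0.004,0,0,0]
    - [0,0,0.003,0,0,0]

```text
clock: 8.47
position: [0.4844, 0.1946, 0.1836]
tool_rot: [0.003, 0.64, 0.769, 0.004]
force: [-3.2, -1.3, 4.6]
grip_width: 0.003
```

>>> carry_out:
  steps:
    - [0,0,0.003,0,0,0]

```text
clock: 8.55
position: [0.4846, 0.1947, 0.1825]
tool_rot: [0.003, 0.64, 0.769, 0.004]
force: [-17.6, -8.3, 50.9]
grip_width: 0.002
```

>>> carry_out:
  steps:
    - [0,0,-0.012,0,0,0]
    - [0,0,-0.02,0,0,0]
    - [0,0,-0.03,0,0,0]
    - [0,0,-0.03,0,0,0]
    - [0,0,0,0,0,0]

```text
clock: 8.97
position: [0.4832, 0.1947, 0.2778]
tool_rot: [0.003, 0.639, 0.769, 0.003]
force: [0.6, 0.8, 0.3]
grip_width: 0.006
```

Run:
```python
from st import *; show()
from cell import camera; from h import *
crop(camera('scene'),140,130,400,300,3,'pics/sc11.png');crop(camera('side'),230,100,370,255,3.8,'pics/sd11.png')
cv2.imwrite('pics/w11.png',camera('wrist')['pixels'][:,:,::-1])
```

```text
t 8.97 p [0.4832 0.1947 0.2778] F [0.61 0.84 0.32] yaw 100.51 tilt [ 0.0092  0.0011 -1.    ] tip [0.4834 0.1948 0.2528]
level turn [ 0.0092  0.0006 -0.    ]
```

View pics/sc11.png

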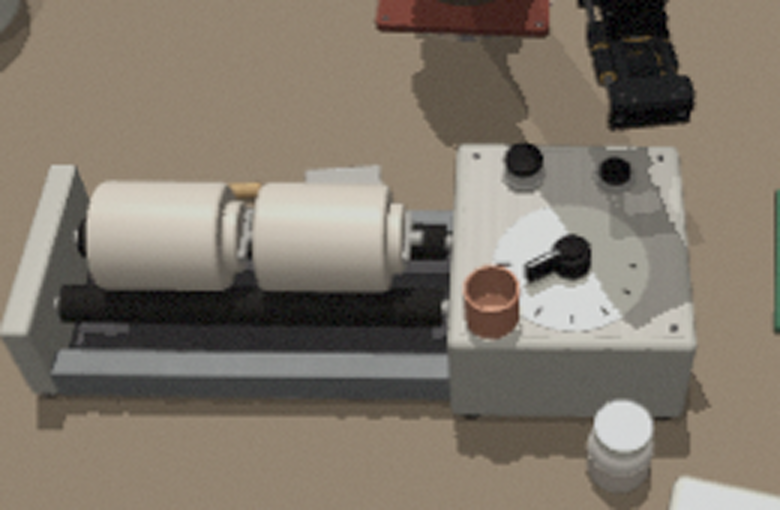

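View pics/sd11.png

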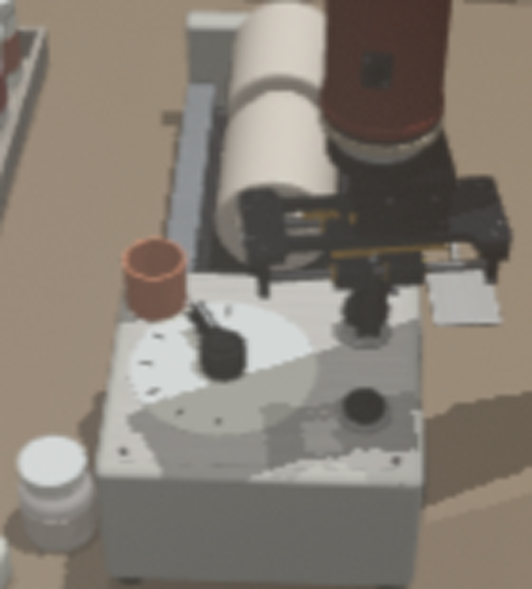

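View pics/w11.png

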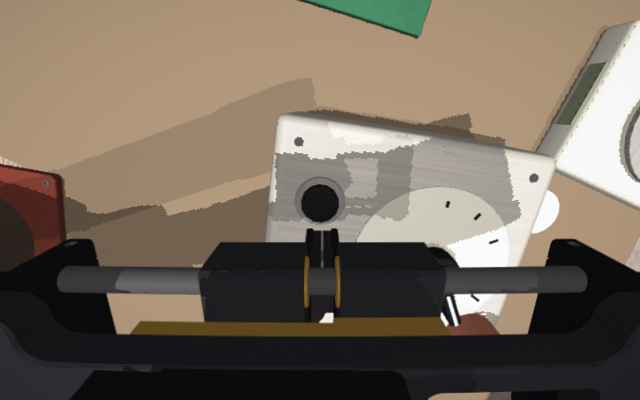

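```bash
python3 -c "
from cell import close_job; print(close_job())"
```

```text
the job is handed in; nothing more can be done
None
```

The mill is set to speed 5, and the start button was pressed fully down once and released. The job was handed in at about 9 s on the robot's clock, well inside the 58 s limit; no verdict is reported.

- **Lever:** it started in detent 3. I pushed its side with the shut fingertips through two clicks, 3 to 4 and then 4 to 5. After each click the wrist picture showed it had snapped ahead. The wrist and scene pictures after I backed away show it on tick 5, and the last scene view still does.
- **Start button:** the fingertip travelled about 7 mm from contact until it hit the stop. The force there jumped to about 51 N vertically, much more than the 5 N needed. That was on the fingertips, not the gripper's body, and is below the 120 N wrist limit. The last pictures show the cap up again.
- **Everything else:** I kept clear of the mushroom stop button throughout. In the last pictures the jars, the cup on the mill, the stain jar and the palette knife look unmoved. The ware-board cups were not in the final views, but the arm never went near them. The arm was clear of everything at hand-in, with the fingertips about 9 cm above the start button.

No check failed. The two room cameras differed by up to about 1 cm on the button positions. I settled those with the wrist camera, where two sightings of the start button agreed within 2 mm.

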